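# Air the blue-lidded tube warmer

### The job

Air the tube warmer that has the blue lid: raise its lid by the steel handle until the folding stay locks, and let go so that the lid stands open by itself. Then push the red knob on the stay's joint down and back to break the joint, so that the lid sinks down and is fully shut again. Leave the grey-lidded warmer shut.

Things in the scene. Friction and masses are not known exactly. Their poses are not given: they have to be found in the camera images.
- warmer_lid (a joint): Angle in rad of the blue lid with clear window (170 deep, 160 wide, 12 thick) on a white case 120 tall: 0 shut, grows as it opens; locked it stands at 1.12 (hard stop 1.13). The hinge line lies along the case's far top edge, 120 above the bench. Raised to within 0.03 of the stop, a spring locks it. A soft-close damper lets the lid sink shut by itself in 1 to 4 s when the stay is not locked.
- warmer_handle (a point): Middle of the blue lid's steel handle: a level round bar 10 thick, 110 long, 50 ahead of the lid's near edge (45 free behind it: open the fingers only to about 40), 126 above the bench when shut. x points to the hinge (along the lid), y along the bar, z out of the lid's top: shut, x is level. The hinge line is 220 along +x and 6 along -z from here. The lid weighs about 0.5 kg.
- warmer_knob (a point): Centre of the red ball, 26 across, on a pin at the joint of the blue lid's folding stay, on the warmer's left side (+y of the handle), 68 beyond the lid's side edge. Lid shut: 47 above the bench. Stay locked: 160 above it, 97 nearer the robot than the hinge. Pushed from there 40 to 60 on a slope, down and back (toward the hinge) alike, with 2 to 3 N, the stay folds and the lid sinks.
- spare_lid (a joint): Angle in rad of the lid of the other warmer, of the same shape and size but with a grey lid and no tubes inside: 0 shut. Leave it shut. The two warmers swap places and turn a little from run to run.

How it is judged (in metres and radians):
On the way, in this order (a step that is already met when the one before it is completed fails the run):
1. the blue lid stands open on its locked stay, with the gripper off it (value of joint warmer_lid above 1.07 rad and contact force between each of the fingers, the arm and anything else below 0.2 N), for 0.5 s.
2. the stay is broken and the blue lid is shut again (value of joint warmer_lid below 0.05 rad), for 0.2 s.
At the end, for the whole second after the job is handed in: The blue lid and the grey lid are both shut (within 0.05 rad, 3 degrees) (value of joint each of warmer_lid, spare_lid below 0.05 rad); the robot touches nothing.
It fails at once if the grey-lidded warmer is opened (value of joint spare_lid above 0.15 rad).
It also fails if it takes over 53 s, if anything falls off the work surface, if the arm or the gripper's body presses on something with over 40 N, if the wrist force passes 120 N, or if a joint passes its speed limit or range.

### The arm

A 6-joint arm with a two-finger parallel gripper is mounted at the origin on the work surface. World frame = base frame: x ahead of the robot, y to its left, z up, the work surface at z = 0. Lengths are in mm, angles in rad, forces in N, time in s.
With the tool pointing down it reaches from about 275 to 750 mm from the base axis. Payload 10.2 kg.
Tool frame: the origin (TCP) lies midway between the tips of the shut fingers; the grasp point (between the pads) lies arm.grip_depth behind it (arm.grip_depth is the distance from the TCP to the grasp point, in mm); z points along the fingers, y is the direction in which the jaws open and shut (so a half turn about z gives the same grasp; the last joint's range is limited). The gripper opens to 88 mm and grips with 3 to 60 N. Pads are 18 mm wide; open, the fingers measure 123 mm over their backs; the gripper's body (75 mm by 187 mm) begins 45 mm behind the grasp point.
Start: joints at [-1.503, 0.313, 1.498, -0, 1.331, -0.223], TCP at [150.514, -502.968, 238.72] pointing down, gripper open.
Joint ranges: [-2.94, 2.94], [-0.97, 2.17], [0.19, 2.56], [-1.23, 4.37], [0.02, 3.11], [-2.88, 2.88]. Speed limits (rad/s): [2.39, 2.39, 3.01, 3.14, 3.14, 3.14].

### API

Orientations are given as a unit quaternion [w, x, y, z].
In Python, from cell import readout, vision, order, arm gives the robot as it stands.
- The arm moves only by the tool servo_tool, never from a script. Its argument "motion" is a list of rows, each a list of 3 entries, a list of its own where there are three numbers: the shift along the tool's x, y, z in units of 50 mm (1.0 is 50 mm), then the turn, a rotation vector about the tool's x, y, z in rad, then the opening in per cent of the stroke, from 0 (shut) to 100 (fully open). In form: [[[x, y, z], [ax, ay, az], jaw], ...]. A call has exactly 10 rows; each row shifts and turns the commanded pose from where the row before left it, along the tool's axes as they then stand; what a row does not reach is not made up. A row lasts 1/8 s, in which the tool goes at most 62.5 mm and 10.7 degrees, less where a joint would pass 70% of its speed; a pose out of reach is approached as far as the arm can. A call is refused whole if a number of a shift passes 1 or a number of a turn 0.188, either way. A call with a gripper value outside its range is refused whole. The fingers move at their own pace and stop on an object; the grip force is fixed at half the most. Time passes only in rows, so rows that do not move let the fingers close, or fill a call up. It gives the time, the measured TCP pose, the force and the opening at its end, in the units of the state.
- readout.get_obs(): the state, without advancing time (a new reading comes with each control period).
- vision.read_camera(name): name is "side" or "top" or "wrist"; returns the picture (400x640x3 uint8, red, green, blue); there is no depth.
- vision.camera_model(name): a dict with "intrinsics" (3x3 intrinsics, pixels), "eye" and "attitude" of the camera in the world. Camera axes: x right, y down, z forward; pixel columns grow to the right and rows downward; lengths in mm; the calibration is good to about 2 mm. A picture is of the moment at which its call begins: read the wrist's pose just before it. camera_model takes no time and is no camera call; for the wrist camera it gives the pose at the moment of the call.
- order.finish_job(): hands the job in, once; it reports no verdict.
The state is a dict: "t": time; "joint_pos": joint angles; "qd": joint speeds; "effort": joint torques, N m; "tcp_pos": TCP position; "tool_rot": TCP orientation; "wrist_force": force on the tool from outside, world axes, zero at the start; "torque": the same for the moment, N m; "width": opening from 0.0 (shut) to 1.0 (fully open).
Only numpy, scipy, OpenCV 4.12 (cv2) and the standard library are available. Lean on these libraries where they do the work, as an engineer would, in place of code of your own. Each camera call takes 0.05 s, during which the arm holds its last target.

## Working session

There is one attempt and no reset: what is moved stays moved. The work goes in short steps, Python scripts to look and compute and a tool call to move; the robot and the scene stay as the last step left them, time stands still between calls to the robot, and variables do not carry over. Pictures are saved under pics/ and viewed, and the job is handed in when it is done.

Besides the shell and the picture viewer there is one more tool, called after "Emit:" as a command line: name --argument value ..., lists and objects as JSON in quotes. servo_tool: Moves the arm, as the interface text tells. Its arguments: {"type":"object","properties":{"motion":{"type":"array","items":{"type":"array"}}},"required":["motion"]}

```bash
ls; mkdir -p pics
python3 - <<'E'
from cell import readout, vision, order, arm
import cv2
print(readout.get_obs()); print(arm.grip_depth)
for n in ("side","top"):
    im=vision.read_camera(n); cv2.imwrite(f"pics/{n}0.png",im[:,:,::-1]); print(n,vision.camera_model(n))
E
```

```text
pics
{'t': 0.0, 'joint_pos': array([-1.50344388e+00,  3.13473412e-01,  1.49843210e+00, -3.07129183e-06,
        1.33098510e+00, -2.23373713e-01]), 'qd': array([ 5.25448702e-05,  6.77783985e-04, -6.09393679e-05, -6.30900073e-04,
        3.20076832e-04,  1.39879756e-03]), 'effort': array([ 1.16738804e-03, -4.02212477e+01, -2.52275813e+01,  6.95170811e-02,
        3.52119457e-02, -1.13957287e-04]), 'tcp_pos': array([ 150.47437012, -502.72157093,  238.15096173]), 'tool_rot': array([-6.47122501e-04,  9.89453117e-01,  1.44852023e-01,  4.90890778e-05]), 'wrist_force': array([ 0.62892625, -1.40092223, -0.11992447]), 'torque': array([-0.00707711,  0.02032119,  0.00679871]), 'width': 1.0003730047456143}
18.700000000000003
side {'intrinsics': array([[460.06492679,   0.        , 328.683419  ],
       [  0.        , 460.06492679, 193.41825267],
       [  0.        ,   0.        ,   1.        ]]), 'eye': array([191.56078281, 772.12119653, 691.08825418]), 'attitude': array([ 0.10179914, -0.20986539,  0.86253611, -0.44902663])}
top {'intrinsics': array([[503.86979802,   0.        , 313.74708757],
       [  0.        , 503.86979802, 191.06004733],
       [  0.        ,   0.        ,   1.        ]]), 'eye': array([ 411.53091474,    7.54086617, 1117.29371016]), 'attitude': array([ 0.05775179, -0.70415126,  0.70686452, -0.03432634])}
```

View pics/side0.png

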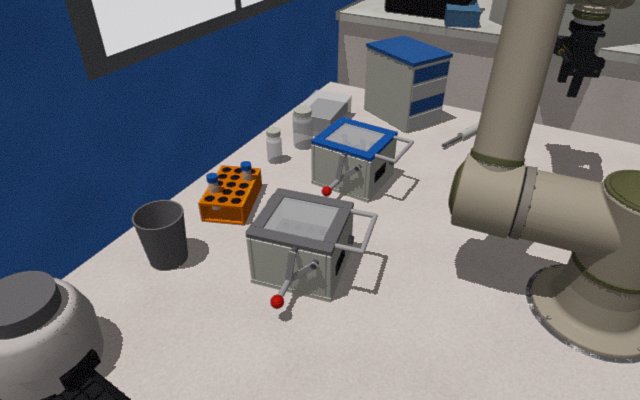

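View pics/top0.png

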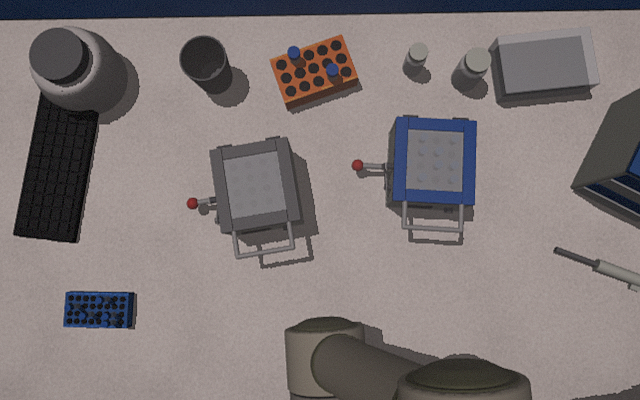

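The side and top views show the blue-lidded warmer on the right in the top view (lid about (391–477, 116–205), bar at row ~231, red knob at (358,165)). The grey one is to its left. Next I'll measure the blue lid, bar and knob.

```bash
cat > h.py <<'E'
import numpy as np, cv2
from scipy.spatial.transform import Rotation as R
from cell import readout, vision, order, arm
def rot(q): return R.from_quat([q[1],q[2],q[3],q[0]])
def ray(m,px):
    d=np.linalg.inv(m["intrinsics"])@np.array([px[0],px[1],1.]); return m["eye"],rot(m["attitude"]).apply(d/np.linalg.norm(d))
def onz(m,px,z):
    e,d=ray(m,px); return e+d*(z-e[2])/d[2]
def tri(m1,p1,m2,p2):
    e1,d1=ray(m1,p1);e2,d2=ray(m2,p2)
    s=np.linalg.lstsq(np.c_[d1,-d2],e2-e1,rcond=None)[0]
    a=e1+s[0]*d1;b=e2+s[1]*d2
    return (a+b)/2,np.linalg.norm(a-b)
def proj(m,p):
    c=rot(m["attitude"]).inv().apply(np.asarray(p)-m["eye"]); u=m["intrinsics"]@c; return u[:2]/u[2]
def save(n,im): cv2.imwrite(f"pics/{n}.png",im[:,:,::-1])
def blobs(im,col,amin=15):
    r,g,b=[im[:,:,i].astype(int) for i in range(3)]
    m=((r>110)&(g<60)&(b<60)) if col=="red" else ((b>90)&(r<60)&(b-r>70))
    n,l,s,c=cv2.connectedComponentsWithStats(m.astype(np.uint8))
    return [(c[i].round(1),s[i]) for i in range(1,n) if s[i,4]>=amin],l
E
python3 - <<'E'
from h import *
ims={n:cv2.imread(f"pics/{n}0.png")[:,:,::-1] for n in("top","side")}
M={n:vision.camera_model(n) for n in ims}
for n in ims:
    for c in("red","blue"): print(n,c,[(a[0].tolist(),a[1].tolist()) for a in blobs(ims[n],c,30)[0]])
im=ims["top"]; b,l=blobs(im,"blue",30)
i=l[140,398]; cn=cv2.findContours((l==i).astype(np.uint8),cv2.RETR_EXTERNAL,cv2.CHAIN_APPROX_NONE)[0][0]
P=np.array([onz(M["top"],p[0],132)[:2] for p in cn],np.float32)
rc=cv2.minAreaRect(P); print("lid",rc); print(cv2.boxPoints(rc))
save("crop0",cv2.resize(im[90:260,340:500],None,fx=4,fy=3.5,interpolation=cv2.INTER_CUBIC))
save("crop1",cv2.resize(ims["side"][110:210,300:420],None,fx=6,fy=6,interpolation=cv2.INTER_CUBIC))
E
```

```text
top red [([356.6, 163.8], [353, 160, 9, 9, 52]), ([190.7, 202.3], [187, 198, 8, 9, 49])]
top blue [([473.9, 135.4], [466, 121, 10, 37, 51]), ([75.1, 293.1], [67, 292, 16, 3, 30]), ([113.3, 293.7], [97, 292, 31, 4, 66]), ([89.2, 325.1], [64, 322, 43, 6, 89])]
side red [([326.1, 190.0], [322, 186, 9, 8, 53]), ([276.4, 300.6], [271, 295, 12, 13, 114])]
side blue [([321.6, 11.0], [315, 0, 13, 21, 86]), ([267.7, 15.6], [262, 10, 16, 15, 43]), ([286.4, 20.4], [281, 14, 11, 14, 46]), ([268.4, 43.2], [256, 19, 28, 44, 256]), ([314.3, 27.0], [309, 23, 11, 9, 33]), ([330.8, 37.5], [325, 25, 12, 24, 92]), ([298.3, 70.4], [277, 33, 43, 78, 797]), ([408.8, 48.9], [367, 36, 85, 28, 1177]), ([201.9, 47.7], [194, 38, 16, 18, 83]), ([214.6, 49.3], [210, 43, 10, 13, 33]), ([195.1, 85.7], [171, 49, 49, 72, 791]), ([217.8, 58.0], [213, 52, 12, 15, 49]), ([165.4, 59.1], [159, 55, 16, 9, 36]), ([332.5, 61.0], [328, 56, 9, 11, 40]), ([139.6, 65.7], [134, 61, 12, 11, 33]), ([273.9, 66.7], [270, 61, 9, 12, 30]), ([236.1, 112.1], [198, 65, 67, 98, 1262]), ([330.0, 70.1], [323, 66, 14, 10, 39]), ([213.8, 73.6]
[... 990 characters left out ...]
3, 30]), ([211.0, 176.6], [207, 173, 10, 10, 58]), ([23.4, 218.6], [0, 174, 50, 84, 1224]), ([56.6, 190.5], [53, 186, 9, 11, 33]), ([120.5, 202.2], [110, 197, 21, 13, 87]), ([113.4, 212.8], [106, 207, 16, 13, 42]), ([125.7, 214.0], [121, 211, 11, 8, 32]), ([102.3, 221.9], [99, 216, 7, 13, 35]), ([112.2, 229.5], [101, 219, 24, 20, 82]), ([89.2, 247.6], [84, 240, 12, 17, 47]), ([70.8, 255.9], [66, 250, 12, 15, 46]), ([6.4, 265.3], [0, 258, 16, 17, 83]), ([61.1, 269.5], [49, 259, 23, 19, 87])]
lid ((536.7037963867188, 50.31890869140625), (1327.391357421875, 808.6415405273438), 88.87980651855469)
[[ 119.48517 -605.3455 ]
 [ 927.9721  -621.15436]
 [ 953.9224   705.98334]
 [ 145.43549  721.7922 ]]
```

Run:
```python
from h import *
im=cv2.imread("pics/top0.png")[:,:,::-1].copy(); m=vision.camera_model("top")
hsv=cv2.cvtColor(im,cv2.COLOR_RGB2HSV)
k=((abs(hsv[:,:,0].astype(int)-112)<14)&(hsv[:,:,1]>140)&(hsv[:,:,2]>60)).astype(np.uint8)
k[:, :380]=0;k[:100]=0;k[215:]=0;k[:,485:]=0
ys,xs=np.nonzero(k);pts=np.c_[xs,ys]
P=np.array([onz(m,p,132)[:2] for p in pts],np.float32)
rc=cv2.minAreaRect(P);print(len(P),rc,cv2.boxPoints(rc))
bar=im[222:242,395:475]
save("crop0",cv2.resize(im[90:260,340:500],None,fx=4,fy=3.5,interpolation=cv2.INTER_CUBIC))
v=hsv[:,:,2].astype(int)
for c in (410,420,430,440,450,458): print(c,v[222:244,c])
```

```text
1730 ((601.78955078125, -198.72030639648438), (157.0821533203125, 167.8253631591797), 86.3489761352539) [[ 513.0457  -271.75848]
 [ 680.53046 -282.4455 ]
 [ 690.5334  -125.68213]
 [ 523.04865 -114.99512]]
410 [ 79  76  82 106 122 124 104  88  78  79  86  83  82  81  86  85  79  81
  86  79 128 168]
420 [160 164 149 112 112 127 118  87 124 165 160 159 164 158 156 159 136  73
  85  82  80 127]
430 [165 160 158 146 112 118 125 105  97 139 169 158 157 158 159 159 171 139
  73  84  77 127]
440 [159 157 160 163 137 104 122 117  95 105 146 161 160 164 160 156 158 162
 137  79  87  75]
450 [161 157 161 163 149 120 110 130 115  91 127 167 159 160 159 159 154 158
 131  75  80  85]
458 [114 110 108 108 113 103 100 123 123 101 113 155 171 171 169 143 103 101
 106  93  80  83]
```

View pics/crop0.png

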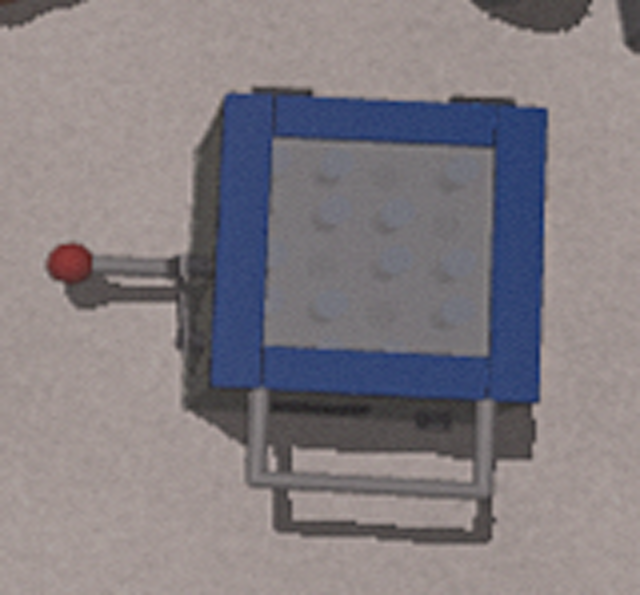

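View pics/crop1.png

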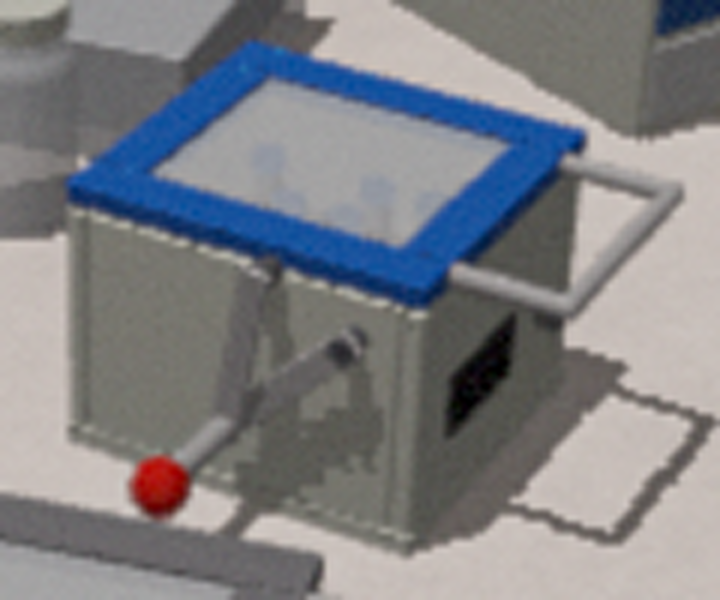

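Run:
```python
from h import *
from cell import arm
print([ (a,getattr(arm,a)) for a in dir(arm) if not a.startswith('_')])
M={n:vision.camera_model(n) for n in("top","side")}
m=M["top"]
for p in((403.3,226.6),(430,227.4),(450,229),(461.5,230.3)): print(onz(m,p,129).round(1))
print("knob",tri(m,(356.6,163.8),M["side"],(326.1,190)))
```

```text
[('PlanningError', <class 'cell.PlanningError'>), ('grip_depth', 18.700000000000003)]
[ 470.2 -134.3  129. ]
[ 468.5 -186.   129. ]
[ 465.2 -224.4  129. ]
[ 462.6 -246.5  129. ]
knob (array([608.60718406, -49.50551418,  52.11544289]), np.float64(2.075325544223733))
```

```bash
cat >> h.py <<'E'
yaw=-0.065
XL=np.array([np.cos(yaw),np.sin(yaw),0]);YL=np.array([-np.sin(yaw),np.cos(yaw),0]);ZL=np.array([0,0,1.])
HD=np.array([467.5,-190.3,126.]); HG=HD+220*XL-6*ZL
def ori(a):  # a deg below horizontal
    a=np.radians(a); z=np.cos(a)*XL-np.sin(a)*ZL; y=np.sin(a)*XL+np.cos(a)*ZL
    return R.from_matrix(np.c_[np.cross(y,z),y,z])
def tcp_for(g,a): return np.asarray(g)+18.7*ori(a).as_matrix()[:,2]
def handle(th):
    x=np.cos(th)*XL-np.sin(th)*ZL; z=np.sin(th)*XL+np.cos(th)*ZL
    return HG-220*x+6*z
def rows(poses,jaw,p=None,q=None):
    o=readout.get_obs(); p=o["tcp_pos"] if p is None else p; q=rot(o["tool_rot"]) if q is None else q
    out=[]
    for (P,Q) in poses:
        s=q.inv().apply(P-p)/50; t=(q.inv()*Q).as_rotvec()
        s=s.round(3);t=t.round(3); out.append([s.tolist(),t.tolist(),jaw])
        if max(abs(s))>1 or max(abs(t))>.187 or np.linalg.norm(s)>1.25: print("LIMIT",np.linalg.norm(s))
        p=p+q.apply(s*50); q=q*R.from_rotvec(t)
    print(str(out).replace(" ","")); return p,q
def interp(P,Q,n=10):
    o=readout.get_obs(); p=o["tcp_pos"]; q=rot(o["tool_rot"]); d=(q.inv()*Q).as_rotvec()
    return [(p+(P-p)*i/n, q*R.from_rotvec(d*i/n)) for i in range(1,n+1)]
def st():
    o=readout.get_obs(); Z=rot(o["tool_rot"]).as_matrix()
    print("t",round(o["t"],2),"tcp",o["tcp_pos"].round(1),"z",Z[:,2].round(3),"x",Z[:,0].round(3),"F",o["wrist_force"].round(1),"w",round(o["width"],3),"j",o["joint_pos"].round(2))
E
python3 - <<'E'
from h import *
a=40
rows(interp(tcp_for(HD,a)-80*ori(a).as_matrix()[:,2]+[0,0,15],ori(a)),45)
E
```

```text
[[[0.699,-0.449,0.116],[-0.076,0.053,-0.113],45],[[0.739,-0.378,0.123],[-0.076,0.053,-0.114],45],[[0.77,-0.301,0.137],[-0.076,0.052,-0.113],45],[[0.793,-0.224,0.158],[-0.076,0.053,-0.113],45],[[0.804,-0.146,0.187],[-0.076,0.053,-0.114],45],[[0.807,-0.07,0.221],[-0.076,0.053,-0.113],45],[[0.797,0.003,0.26],[-0.076,0.052,-0.114],45],[[0.778,0.071,0.305],[-0.077,0.053,-0.113],45],[[0.749,0.132,0.353],[-0.076,0.053,-0.113],45],[[0.711,0.186,0.404],[-0.076,0.053,-0.114],45]]
```

Emit:
servo_tool --motion '[[[0.7,-0.45,0.12],[-0.076,0.053,-0.113],45],[[0.74,-0.38,0.12],[-0.076,0.053,-0.113],45],[[0.77,-0.3,0.14],[-0.076,0.053,-0.113],45],[[0.79,-0.22,0.16],[-0.076,0.053,-0.113],45],[[0.8,-0.15,0.19],[-0.076,0.053,-0.114],45],[[0.81,-0.07,0.22],[-0.076,0.053,-0.113],45],[[0.8,0,0.26],[-0.076,0.053,-0.114],45],[[0.78,0.07,0.3],[-0.076,0.053,-0.113],45],[[0.75,0.13,0.35],[-0.076,0.053,-0.113],45],[[0.71,0.19,0.4],[-0.076,0.053,-0.113],45]]'

```text
t: 1.35
tcp_pos: [421.0, -186.2, 180.9]
tool_rot: [0.309, 0.66, 0.62, 0.29]
wrist_force: [0.8, -1.6, 1.3]
width: 0.452
```

Run:
```python
from h import *
st()
a=40
print("want",(tcp_for(HD,a)-80*ori(a).as_matrix()[:,2]+[0,0,15]).round(1),ori(a).as_matrix()[:,2].round(3),ori(a).as_matrix()[:,0].round(3))
save("side1",vision.read_camera("side"));save("w1",vision.read_camera("wrist"))
```

```text
t 1.35 tcp [ 421.  -186.2  180.9] z [ 0.767 -0.049 -0.64 ] x [ 0.062  0.998 -0.001] F [ 0.8 -1.6  1.3] w 0.452 j [-1.06  0.    2.32  1.3   0.73 -1.99]
want [ 420.6 -187.2  180.4] [ 0.764 -0.05  -0.643] [0.065 0.998 0.   ]
```

View pics/side1.png

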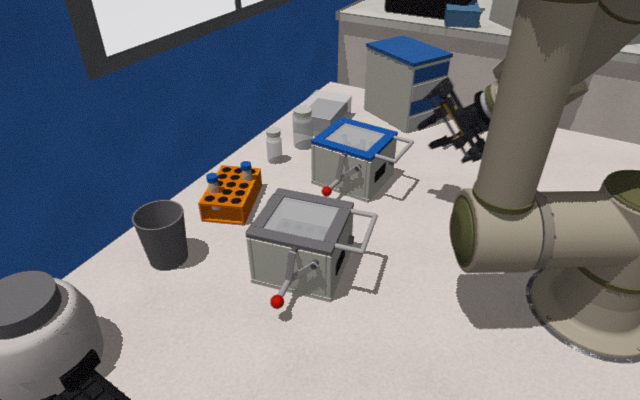

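View pics/w1.png

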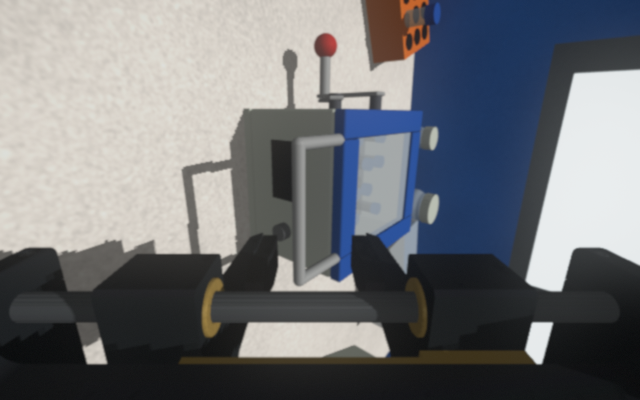

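Run:
```python
from h import *
a=40
P=tcp_for(HD,a); Z=ori(a).as_matrix()[:,2]
I=interp(P-40*Z,ori(a),4)
rows(I+[(P-40*Z+40*Z*i/6,ori(a)) for i in range(1,7)],45)
```

```text
[[[-0.015,-0.054,0.246],[0.0,-0.001,0.0],45],[[-0.014,-0.054,0.245],[0.0,-0.002,0.0],45],[[-0.014,-0.054,0.246],[0.0,-0.001,0.0],45],[[-0.013,-0.055,0.246],[0.0,-0.002,0.0],45],[[-0.0,0.0,0.133],[0.0,0.0,0.0],45],[[-0.0,0.0,0.134],[0.0,0.0,0.0],45],[[-0.0,0.0,0.133],[0.0,0.0,0.0],45],[[-0.0,0.0,0.133],[0.0,0.0,0.0],45],[[0.0,0.0,0.134],[0.0,0.0,0.0],45],[[0.0,0.0,0.133],[0.0,0.0,0.0],45]]
```

The side view shows the gripper tilted just in front of the blue warmer. In the wrist view the bar (col ~300, rows 140–280) lies between the fingers' columns. I'll check my bar estimate by projecting it into the wrist image.

Run:
```python
from h import *
m=vision.camera_model("wrist")
for d in(-55,0,55): print(proj(m,HD+d*YL).round(1))
print("edge", proj(m,HD+50*XL+80*YL+6*ZL), proj(m,HD+50*XL-80*YL+6*ZL))
st(); print(m["eye"])
```

```text
[300.2 275.4]
[299.4 211.9]
[298.5 139.3]
edge [345.92876983 103.9169808 ] [340.60838212 279.54738795]
t 1.45 tcp [ 420.8 -184.6  179.6] z [ 0.765 -0.044 -0.643] x [0.06  0.998 0.003] F [-0.2  0.2 -0.4] w 0.448 j [-1.06  0.01  2.32  1.29  0.73 -1.99]
[ 314.24572009 -105.72009567  273.46279418]
```

The projections match the picture to about 3 px (bar corners at (300,280) and (300,142)). Advancing.

Emit:
servo_tool --motion '[[[-0.02,-0.05,0.25],[0,0,0],45],[[-0.02,-0.05,0.25],[0,0,0],45],[[-0.02,-0.05,0.25],[0,-0.002,0],45],[[-0.02,-0.05,0.25],[0,-0.002,0],45],[[0,0,0.13],[0,0,0],45],[[0,0,0.13],[0,0,0],45],[[0,0,0.13],[0,0,0],45],[[0,0,0.13],[0,0,0],45],[[0,0,0.13],[0,0,0],45],[[0,0,0.13],[0,0,0],45]]'

```text
t: 2.7
tcp_pos: [482.2, -195.4, 115.9]
tool_rot: [0.31, 0.662, 0.619, 0.288]
wrist_force: [-0.3, 0.2, 0.7]
width: 0.451
```

Run:
```python
from h import *
st();print(tcp_for(HD,40))
save("w2",vision.read_camera("wrist"))
```

```text
t 2.7 tcp [ 482.2 -195.4  115.9] z [ 0.765 -0.053 -0.642] x [ 0.068  0.998 -0.001] F [-0.3  0.2  0.7] w 0.451 j [-0.9   0.29  2.23  1.66  0.6  -2.29]
[ 481.79478011 -191.23047149  113.9798717 ]
```

View pics/w2.png

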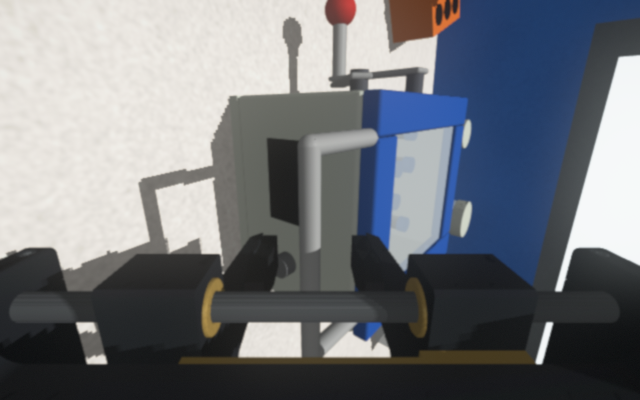

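The bar (col ~312) sits between the fingers, so I'm closing.

Emit:
servo_tool --motion '[[[0,-0.03,0],[0,0,0],45],[[0,0,0],[0,0,0],30],[[0,0,0],[0,0,0],20],[[0,0,0],[0,0,0],10],[[0,0,0],[0,0,0],0],[[0,0,0],[0,0,0],0],[[0,0,0],[0,0,0],0],[[0,0,0],[0,0,0],0],[[0,0,0],[0,0,0],0],[[0,0,0],[0,0,0],0]]'

```text
t: 4.0
tcp_pos: [480.7, -195.3, 114.8]
tool_rot: [0.309, 0.662, 0.619, 0.288]
wrist_force: [-5.4, -0.9, -1.5]
width: 0.093
```

Run:
```python
from h import *
st()
o=readout.get_obs(); g=o["tcp_pos"]-18.7*rot(o["tool_rot"]).as_matrix()[:,2]; print("grasp pt",g,HD)
# lift along arc, tool turning with lid
off=(g-HD)
for k in range(2):
    p,q=(None,None) if k==0 else (p,q)
    ths=np.linspace(0,1.12,21)[1+10*k:11+10*k]
    print("call",k); p,q=rows([(tcp_for(handle(t)+off@YL*YL,40+np.degrees(t)),ori(40+np.degrees(t))) for t in ths],0,p,q)
```

```text
t 4.0 tcp [ 480.7 -195.3  114.8] z [ 0.764 -0.053 -0.643] x [ 0.069  0.998 -0.001] F [-5.4 -0.9 -1.5] w 0.093 j [-0.9   0.29  2.24  1.66  0.61 -2.3 ]
grasp pt [ 466.3733816  -194.31991658  126.80917323] [ 467.5 -190.3  126. ]
call 0
[[[0.001,0.175,-0.125],[0.056,0.004,-0.002],0],[[0.0,0.176,-0.148],[0.056,-0.0,0.0],0],[[0.0,0.177,-0.148],[0.056,-0.0,0.0],0],[[0.0,0.176,-0.149],[0.056,-0.0,0.0],0],[[0.0,0.176,-0.148],[0.056,-0.0,0.001],0],[[0.0,0.177,-0.148],[0.056,-0.0,-0.0],0],[[0.0,0.176,-0.149],[0.056,-0.0,-0.0],0],[[0.001,0.176,-0.148],[0.056,-0.0,-0.0],0],[[-0.0,0.177,-0.148],[0.056,-0.0,-0.0],0],[[-0.0,0.176,-0.149],[0.056,-0.0,-0.0],0]]
call 1
[[[-0.0,0.176,-0.148],[0.056,-0.001,-0.0],0],[[-0.0,0.177,-0.148],[0.056,0.0,-0.0],0],[[-0.0,0.176,-0.149],[0.056,0.0,-0.0],0],[[-0.0,0.176,-0.148],[0.056,0.0,-0.0],0],[[-0.0,0.177,-0.148],[0.056,0.0,-0.0],0],[[-0.0,0.176,-0.149],[0.056,0.0,-0.0],0],[[-0.0,0.176,-0.148],[0.056,0.0,-0.0],0],[[0.0,0.177,-0.148],[0.056,0.0,-0.0],0],[[0.0,0.176,-0.149],[0.056,0.0,-0.001],0],[[-0.0,0.176,-0.148],[0.056,0.0,0.0],0]]
```

Gripped (8 mm opening on the 10 mm bar). Lifting along the arc.

Emit:
servo_tool --motion '[[[0,0.175,-0.13],[0.056,0,0],0],[[0,0.176,-0.148],[0.056,0,0],0],[[0,0.176,-0.148],[0.056,0,0],0],[[0,0.176,-0.148],[0.056,0,0],0],[[0,0.176,-0.148],[0.056,0,0],0],[[0,0.176,-0.148],[0.056,0,0],0],[[0,0.176,-0.148],[0.056,0,0],0],[[0,0.176,-0.148],[0.056,0,0],0],[[0,0.176,-0.148],[0.056,0,0],0],[[0,0.176,-0.148],[0.056,0,0],0]]'

```text
t: 5.25
tcp_pos: [508.9, -197.2, 224.9]
tool_rot: [0.113, 0.722, 0.675, 0.105]
wrist_force: [-2.3, -0.0, -1.5]
width: 0.095
```

Run:
```python
from h import *
st()
o=readout.get_obs(); g=o["tcp_pos"]-18.7*rot(o["tool_rot"]).as_matrix()[:,2]; print("grasp pt",g,"want",handle(.56)-4*YL,"dist to hinge",np.linalg.norm((g-HG)-((g-HG)@YL)*YL))
print(np.arctan2(g[2]-HG[2],(HG-g)@XL))
save("side3",vision.read_camera("side"))
```

```text
t 5.25 tcp [ 508.9 -197.2  224.9] z [ 0.304 -0.022 -0.953] x [ 0.068  0.998 -0.001] F [-2.3 -0.  -1.5] w 0.095 j [-0.66  0.22  1.68  0.21  0.98 -0.69]
grasp pt [ 503.20069124 -196.75019382  242.73090909] want [ 503.9534822  -196.68128391  241.94449421] dist to hinge 221.1392944789945
0.5883553591545876
```

View pics/side3.png

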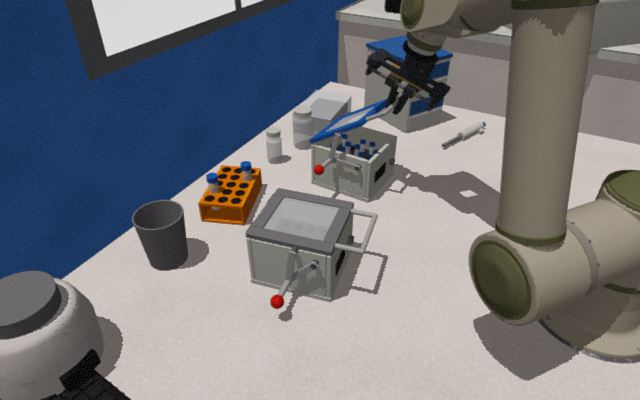

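The lid is about half open (≈0.56 rad) and following the gripper. Continuing to the lock.

Emit:
servo_tool --motion '[[[0,0.176,-0.148],[0.056,0,0],0],[[0,0.176,-0.148],[0.056,0,0],0],[[0,0.176,-0.148],[0.056,0,0],0],[[0,0.176,-0.148],[0.056,0,0],0],[[0,0.176,-0.148],[0.056,0,0],0],[[0,0.176,-0.148],[0.056,0,0],0],[[0,0.176,-0.148],[0.056,0,0],0],[[0,0.176,-0.148],[0.056,0,0],0],[[0,0.176,-0.148],[0.056,0,0],0],[[0,0.176,-0.148],[0.056,0,0],0]]'

```text
t: 6.55
tcp_pos: [591.7, -202.5, 303.4]
tool_rot: [-0.09, 0.725, 0.677, -0.085]
wrist_force: [-1.1, -3.4, 1.3]
width: 0.092
```

Run:
```python
from h import *
st()
o=readout.get_obs(); g=o["tcp_pos"]-18.7*rot(o["tool_rot"]).as_matrix()[:,2]; print("dist to hinge",np.linalg.norm((g-HG)-((g-HG)@YL)*YL))
print(np.arctan2(g[2]-HG[2],(HG-g)@XL)-.027)
i=vision.read_camera("side");j=vision.read_camera("top")
a=[b[0] for b in blobs(i,"red")[0]];b=[b[0] for b in blobs(j,"red")[0]];print(a,b)
save("side4",i);save("top4",j)
print("expect knob", HG-97*XL+148*YL+40*ZL)
```

```text
t 6.55 tcp [ 591.7 -202.5  303.4] z [-0.245  0.016 -0.969] x [ 0.068  0.998 -0.001] F [-1.1 -3.4  1.3] w 0.092 j [-0.48  0.68  0.8  -0.1   1.9  -0.43]
dist to hinge 221.03386780295517
1.1208829460687226
[array([325.1, 153.5]), array([276.5, 300.7])] [array([359.3, 152.8]), array([191.4, 202.4])]
expect knob [599.85348132 -50.60191131 160.        ]
```

View pics/side4.png

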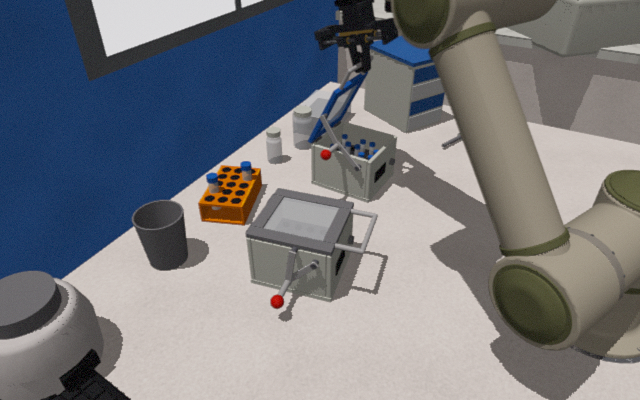

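Run:
```python
from h import *
print(tri(vision.camera_model("top"),(359.3,152.8),vision.camera_model("side"),(325.1,153.5)))
```

```text
(array([611.79968259, -49.46179247, 153.72814368]), np.float64(1.1964609482873758))
```

The knob sits at (612,-49,154), about 12 mm short of the expected locked spot (600,-51,160), so the stay may not be locked yet. I'll raise it a little more.

Emit:
servo_tool --motion '[[[0,0.02,-0.018],[0.004,0,0],0],[[0,0.02,-0.018],[0.004,0,0],0],[[0,0.02,-0.018],[0.004,0,0],0],[[0,0,0],[0,0,0],0],[[0,0,0],[0,0,0],0],[[0,0,0],[0,0,0],0],[[0,0,0],[0,0,0],0],[[0,0,0],[0,0,0],0],[[0,0,0],[0,0,0],0],[[0,0,0],[0,0,0],0]]'

```text
t: 7.9
tcp_pos: [593.7, -202.6, 304.5]
tool_rot: [-0.096, 0.725, 0.676, -0.09]
wrist_force: [-12.1, 1.5, 0.7]
width: 0.092
```

Run:
```python
from h import *
st()
o=readout.get_obs(); g=o["tcp_pos"]-18.7*rot(o["tool_rot"]).as_matrix()[:,2]
print(np.arctan2(g[2]-HG[2],(HG-g)@XL)-.027)
i=vision.read_camera("side");j=vision.read_camera("top")
a=[b[0] for b in blobs(i,"red")[0]];b=[b[0] for b in blobs(j,"red")[0]];print(a,b)
print(tri(vision.camera_model("top"),b[0],vision.camera_model("side"),a[0]))
save("side5",cv2.resize(i[60:210,290:430],None,fx=5,fy=4))
```

```text
t 7.9 tcp [ 593.7 -202.6  304.5] z [-0.26   0.018 -0.965] x [0.069 0.998 0.   ] F [-12.1   1.5   0.7] w 0.092 j [-0.47  0.69  0.77 -0.11  1.92 -0.43]
1.1320762349283293
[array([328. , 151.5]), array([276.5, 300.8])] [array([360.2, 155.7]), array([191.3, 202.6])]
(array([604.84280142, -50.68441928, 160.29045865]), np.float64(0.9407774947031566))
```

View pics/side5.png

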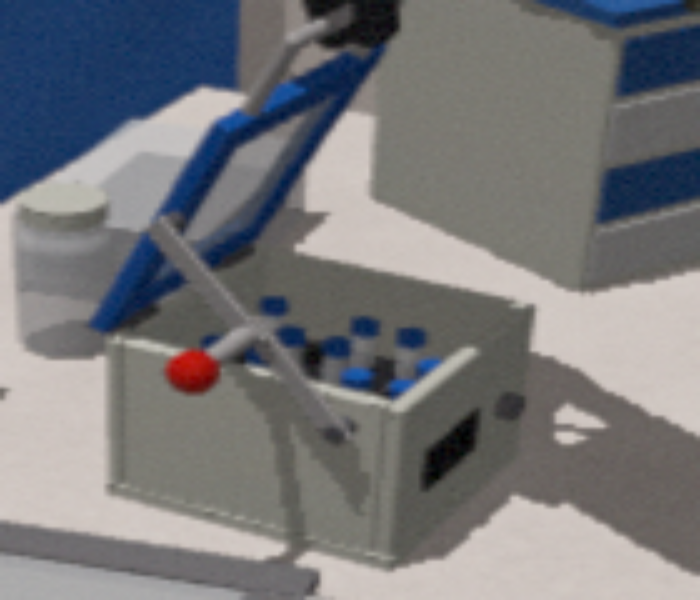

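The handle is at the stop (1.13, 12 N). The stay now looks straight and the knob reads (605,-51,160), as expected for locked. Releasing and backing off.

Emit:
servo_tool --motion '[[[0,-0.02,0.018],[0,0,0],0],[[0,0,0],[0,0,0],20],[[0,0,0],[0,0,0],35],[[0,0,0],[0,0,0],45],[[0,0,0],[0,0,0],45],[[0,0,-0.2],[0,0,0],45],[[0,0,-0.4],[0,0,0],45],[[0,0,-0.6],[0,0,0],45],[[0,0,-0.6],[0,0,0],45],[[0,0,-0.2],[0,0,0],45]]'

```text
t: 9.25
tcp_pos: [618.9, -204.0, 401.4]
tool_rot: [-0.094, 0.725, 0.677, -0.089]
wrist_force: [-16.5, 4.9, 15.7]
width: 0.452
```

Run:
```python
from h import *
st()
i=vision.read_camera("side");j=vision.read_camera("top")
a=[b[0] for b in blobs(i,"red")[0]];b=[b[0] for b in blobs(j,"red")[0]];print(a,b)
print(tri(vision.camera_model("top"),b[0],vision.camera_model("side"),a[0]))
save("side6",i)
```

```text
t 9.25 tcp [ 618.9 -204.   401.4] z [-0.256  0.017 -0.966] x [ 0.068  0.998 -0.001] F [-16.5   4.9  15.7] w 0.452 j [-0.46  0.88  0.19 -0.13  2.31 -0.47]
[array([329.6, 150.7]), array([276.5, 300.7])] [array([359.5, 156.7]), array([191.4, 202.5])]
(array([601.17946327, -49.40275238, 164.27492959]), np.float64(2.8555651820303924))
```

View pics/side6.png

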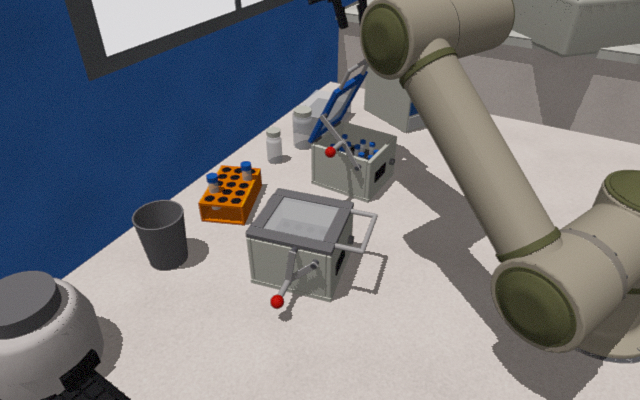

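The lid stands open by itself with the stay locked; the knob is at pixel (330,151) and triangulates to (601,-49,164). Next I'll move round to the knob.

Run:
```python
from h import *
m=vision.camera_model("top")
print("grey corners",onz(m,(301,221),132).round(),onz(m,(291,140),132).round(),onz(m,(297,250),126).round())
K=np.array([600.5,-50,161.]); Z=ori(45).as_matrix()[:,2]
W=np.array([480,-110,350.])
p,q=rows(interp(W,ori(75),10),17)
B=K-50*Z; print(B)
d=(q.inv()*ori(45)).as_rotvec()
rows([(p+(B-p)*i/10,q*R.from_rotvec(d*i/10)) for i in range(1,11)],17,p,q)
```

```text
grey corners [482.  65. 132.] [644.  86. 132.] [425.  73. 126.]
[[[0.169,-0.256,0.169],[-0.053,-0.0,-0.0],17],[[0.17,-0.266,0.155],[-0.052,-0.0,-0.001],17],[[0.17,-0.272,0.141],[-0.053,-0.0,0.0],17],[[0.169,-0.28,0.126],[-0.052,-0.0,-0.0],17],[[0.17,-0.286,0.111],[-0.053,-0.001,-0.001],17],[[0.17,-0.291,0.096],[-0.052,0.0,0.0],17],[[0.17,-0.296,0.081],[-0.053,0.0,-0.0],17],[[0.17,-0.299,0.065],[-0.052,0.0,-0.001],17],[[0.171,-0.303,0.05],[-0.053,-0.0,0.0],17],[[0.17,-0.304,0.033],[-0.053,-0.0,-0.0],17]]
[565.2193228  -47.70352086 196.35533906]
[[[0.135,0.077,0.339],[-0.052,-0.0,-0.0],17],[[0.136,0.059,0.342],[-0.053,-0.0,-0.0],17],[[0.135,0.04,0.345],[-0.052,-0.0,-0.0],17],[[0.136,0.023,0.347],[-0.052,-0.0,-0.0],17],[[0.135,0.005,0.347],[-0.053,-0.0,-0.0],17],[[0.135,-0.014,0.347],[-0.052,-0.0,-0.0],17],[[0.136,-0.031,0.346],[-0.052,-0.0,-0.0],17],[[0.135,-0.05,0.344],[-0.053,-0.0,-0.0],17],[[0.136,-0.068,0.341],[-0.052,-0.0,-0.0],17],[[0.135,-0.085,0.336],[-0.052,-0.0,-0.0],17]]
```

Emit:
servo_tool --motion '[[[0.17,-0.26,0.15],[-0.053,0,0],17],[[0.17,-0.27,0.15],[-0.053,0,0],17],[[0.17,-0.27,0.14],[-0.053,0,0],17],[[0.17,-0.28,0.13],[-0.053,0,0],17],[[0.17,-0.29,0.11],[-0.053,0,0],17],[[0.17,-0.29,0.1],[-0.053,0,0],17],[[0.17,-0.3,0.08],[-0.052,0,0],17],[[0.17,-0.3,0.07],[-0.052,0,0],17],[[0.17,-0.3,0.05],[-0.052,0,0],17],[[0.17,-0.3,0.03],[-0.052,0,0],17]]'

```text
t: 10.6
tcp_pos: [481.2, -110.6, 354.4]
tool_rot: [0.099, 0.724, 0.676, 0.091]
wrist_force: [-0.0, -0.1, 0.2]
width: 0.177
```

Run:
```python
from h import *
st()
i=vision.read_camera("side");j=vision.read_camera("top");w=vision.read_camera("wrist")
a=[b[0] for b in blobs(i,"red")[0]];b=[b[0] for b in blobs(j,"red")[0]];print(a,b)
print(tri(vision.camera_model("top"),b[0],vision.camera_model("side"),a[0]))
save("side7",i);save("w7",w);print("wrist red",[(x[0],x[1]) for x in blobs(w,"red")[0]],proj(vision.camera_model("wrist"),[600.5,-50,161]))
K=np.array([600.5,-50,161.]); Z=ori(45).as_matrix()[:,2]
rows(interp(K-50*Z,ori(45)),17)
```

```text
t 10.6 tcp [ 481.2 -110.6  354.4] z [ 0.265 -0.021 -0.964] x [ 0.068  0.998 -0.003] F [-0.  -0.1  0.2] w 0.177 j [-0.52  0.04  1.55  0.12  1.31 -0.47]
[array([329.5, 150.7]), array([239.1, 209.7]), array([276.4, 300.5])] [array([360. , 157.4]), array([191.3, 202.5])]
(array([600.76050281, -50.05584621, 163.84205003]), np.float64(1.0325020533677527))
wrist red [] [364.62740942 112.00005003]
[[[0.138,0.07,0.347],[-0.052,0.0,-0.0],17],[[0.138,0.052,0.35],[-0.052,0.001,-0.0],17],[[0.138,0.034,0.353],[-0.052,0.0,-0.0],17],[[0.138,0.016,0.354],[-0.051,0.001,-0.001],17],[[0.137,-0.003,0.354],[-0.052,0.0,0.0],17],[[0.138,-0.021,0.354],[-0.052,0.001,0.0],17],[[0.137,-0.039,0.352],[-0.052,-0.0,-0.0],17],[[0.137,-0.058,0.35],[-0.052,0.0,-0.0],17],[[0.137,-0.075,0.346],[-0.052,0.001,-0.0],17],[[0.136,-0.094,0.342],[-0.052,0.0,-0.001],17]]
```

View pics/side7.png

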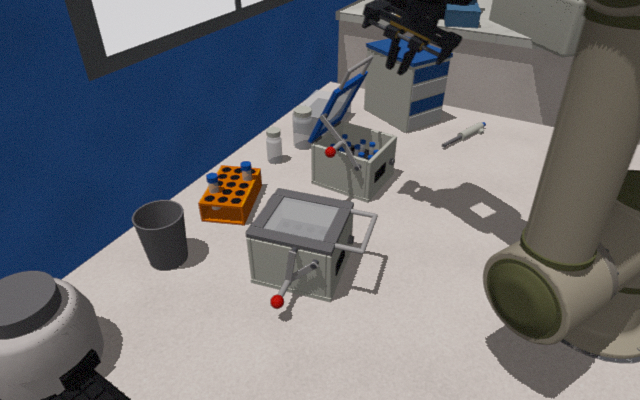

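The lid still stands with the gripper well clear, and the knob reads (601,-50,164) again. Approaching it.

Emit:
servo_tool --motion '[[[0.14,0.07,0.35],[-0.052,0,0],17],[[0.14,0.05,0.35],[-0.052,0,0],17],[[0.14,0.03,0.35],[-0.052,0,0],17],[[0.14,0.02,0.35],[-0.052,0,0],17],[[0.14,0,0.35],[-0.052,0,0],17],[[0.14,-0.02,0.35],[-0.052,0,0],17],[[0.14,-0.04,0.35],[-0.052,0,0],17],[[0.14,-0.06,0.35],[-0.052,0,0],17],[[0.14,-0.07,0.35],[-0.052,0,0],17],[[0.14,-0.09,0.34],[-0.052,0,0],17]]'

```text
t: 12.0
tcp_pos: [566.6, -46.9, 195.9]
tool_rot: [0.281, 0.675, 0.631, 0.261]
wrist_force: [0.6, 0.7, -0.3]
width: 0.166
```

Run:
```python
from h import *
st()
i=vision.read_camera("side");w=vision.read_camera("wrist")
m=vision.camera_model("wrist");K=np.array([600.5,-50,162.])
print([x[0] for x in blobs(w,"red")[0]],proj(m,K)); print([x[0] for x in blobs(i,"red")[0]])
save("side8",i);save("w8",w)
Z=ori(45).as_matrix()[:,2]
print("off in tool", rot(readout.get_obs()["tool_rot"]).inv().apply(K-readout.get_obs()["tcp_pos"]))
```

```text
t 12.0 tcp [566.6 -46.9 195.9] z [ 0.706 -0.05  -0.706] x [ 0.068  0.998 -0.002] F [ 0.6  0.7 -0.3] w 0.166 j [-0.39  0.17  2.02  0.88  0.29 -1.09]
[array([310.3, 235.8])] [316.90554744 220.82407762]
[array([329.6, 150.6]), array([276.5, 300.6])]
off in tool [-1.54931578  2.46757096 47.46499508]
```

View pics/w8.png

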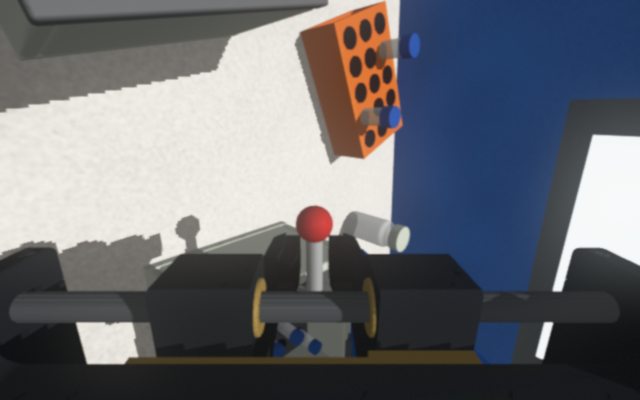

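View pics/side8.png

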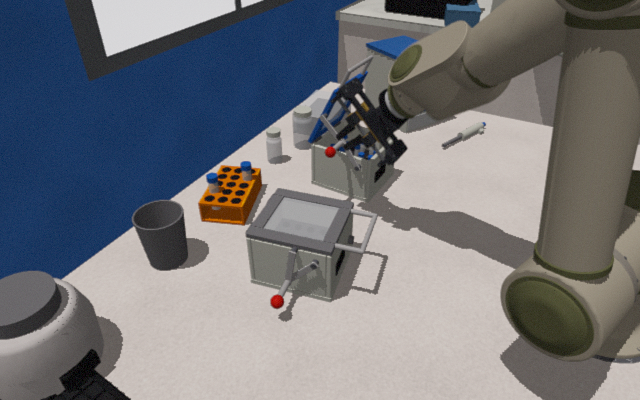

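The knob is centred between the fingertips in the wrist view (≈(315,223), predicted (317,221)). Pushing 50 mm along the slope.

Emit:
servo_tool --motion '[[[-0.03,0.05,0.25],[0,0,0],17],[[0,0,0.25],[0,0,0],17],[[0,0,0.2],[0,0,0],17],[[0,0,0.14],[0,0,0],17],[[0,0,0.14],[0,0,0],17],[[0,0,0.14],[0,0,0],17],[[0,0,0.15],[0,0,0],17],[[0,0,0.15],[0,0,0],17],[[0,0,0.15],[0,0,0],17],[[0,0,0.15],[0,0,0],17]]'

```text
t: 13.35
tcp_pos: [626.8, -52.0, 135.2]
tool_rot: [0.279, 0.675, 0.631, 0.26]
wrist_force: [-8.2, -0.7, 0.9]
width: 0.171
```

Run:
```python
from h import *
st()
i=vision.read_camera("side");j=vision.read_camera("top")
a=[b[0] for b in blobs(i,"red")[0]];b=[b[0] for b in blobs(j,"red")[0]];print(a,b)
save("side9",i)
```

```text
t 13.35 tcp [626.8 -52.  135.2] z [ 0.703 -0.048 -0.71 ] x [ 0.068  0.998 -0.001] F [-8.2 -0.7  0.9] w 0.171 j [-0.35  0.4   1.91  1.2   0.21 -1.4 ]
[array([317.2, 163.5]), array([204.6, 205. ]), array([276.5, 300.7])] [array([191.5, 202.4])]
```

View pics/side9.png

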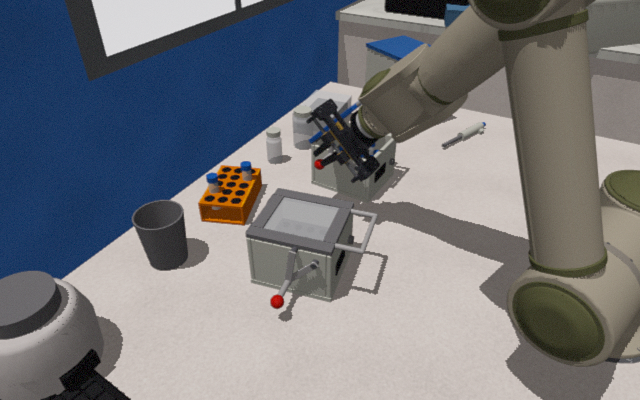

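The stay has broken and the lid is sinking, so I'm retreating back, up and to the left, off the knob and away from the lid.

Emit:
servo_tool --motion '[[[0,0,-0.3],[0,0,0],17],[[0.1,0,-0.5],[0,0,0],17],[[0.3,0.1,-0.6],[0,0,0],17],[[0.4,0.2,-0.6],[0,0,0],17],[[0.4,0.3,-0.6],[0,0,0],17],[[0.4,0.3,-0.6],[0,0,0],17],[[0.4,0.3,-0.4],[0,0,0],17],[[0.2,0.2,-0.2],[0,0,0],17],[[0,0,0],[0,0,0],17],[[0,0,0],[0,0,0],17]]'

```text
t: 14.7
tcp_pos: [550.3, 63.2, 319.4]
tool_rot: [0.279, 0.675, 0.631, 0.26]
wrist_force: [-0.1, 0.2, 0.3]
width: 0.168
```

Run:
```python
from h import *
st()
i=vision.read_camera("side");j=vision.read_camera("top")
a=[b[0] for b in blobs(i,"red")[0]];b=[b[0] for b in blobs(j,"red")[0]];print(a,b)
save("side10",i);save("top10",j)
```

```text
t 14.7 tcp [550.3  63.2 319.4] z [ 0.704 -0.049 -0.709] x [ 0.068  0.998 -0.001] F [-0.1  0.2  0.3] w 0.168 j [-0.11 -0.02  1.86  0.06  0.52 -0.08]
[array([326.1, 189.9]), array([276.4, 300.6])] [array([357.2, 163.7]), array([191.3, 202.4])]
```

View pics/side10.png

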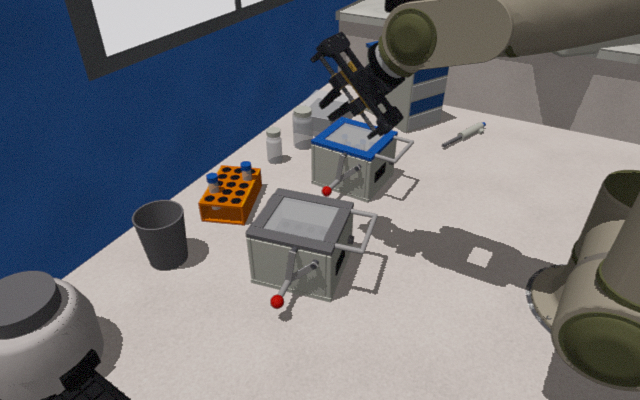

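View pics/top10.png

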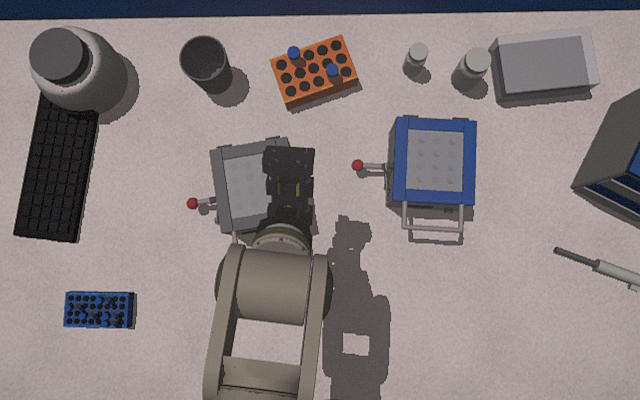

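The blue lid is shut: the knob is back at its starting pixels ((326,190) side, (357,164) top), and the grey warmer is unchanged. I'll hold one call so the lid settles, then check again.

Emit:
servo_tool --motion '[[[0,0,-0.1],[0,0,0],17],[[0,0,0],[0,0,0],17],[[0,0,0],[0,0,0],17],[[0,0,0],[0,0,0],17],[[0,0,0],[0,0,0],17],[[0,0,0],[0,0,0],17],[[0,0,0],[0,0,0],17],[[0,0,0],[0,0,0],17],[[0,0,0],[0,0,0],17],[[0,0,0],[0,0,0],17]]'

```text
t: 16.05
tcp_pos: [547.0, 63.7, 323.9]
tool_rot: [0.28, 0.675, 0.631, 0.26]
wrist_force: [0.5, -0.2, -0.4]
width: 0.169
```

Run:
```python
from h import *
st()
for n in("side","top"):
    i=vision.read_camera(n); r=cv2.imread(f"pics/{n}0.png")[:,:,::-1]
    print(n,[b[0] for b in blobs(i,"red")[0]])
    if n=="top": print("diff blue lid/handle", cv2.absdiff(i,r)[105:245,385:485].mean())
    else: print("diff handle", cv2.absdiff(i,r)[135:165,396:416].mean())
print(order.finish_job())
```

```text
t 16.05 tcp [547.   63.7 323.9] z [ 0.704 -0.049 -0.708] x [ 0.068  0.998 -0.001] F [ 0.5 -0.2 -0.4] w 0.169 j [-0.11 -0.03  1.86  0.06  0.53 -0.08]
side [array([326.1, 189.9]), array([276.4, 300.5])]
diff handle 1.7594444444444444
top [array([357.1, 163.8]), array([191.3, 202.3])]
diff blue lid/handle 10.784547619047618
the job is handed in; nothing more can be done
None
```

I raised the blue lid by its handle until the stay locked and let go; it stood open by itself. I then pushed the red knob about 50 mm down and back, and the lid sank shut. I handed the job in at about 16 s of the 53 s allowed; no verdict is reported.

**Lock:** my first lift to about 1.12 rad did not lock the stay, as the knob was roughly 12 mm short of its locked place. A slightly higher lift, to the stop at about 1.13 rad by my arm-pose estimate, locked it. After release the knob stayed at its locked place through the next 1.3 s with the gripper off the lid.

**Last checks:**
- Both knobs were back at their starting pixels to within 0.5 px.
- The blue handle looked unchanged in the side view.
- The gripper was clear of everything, with under 1 N at the wrist.
- The grey warmer did not move.

**Two odd readings:**
- **Top view:** the blue lid area differed from the first picture by about 11 grey levels on average. I did not trace the cause before handing in. The top picture taken just before showed the lid in its starting place.
- **Wrist force:** it read about 16 N on two axes just after I backed off the handle, when joint 3 was at its 0.19 lower limit. It was back near zero at the next stop.

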